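# Park the rolling pin in the groove of the pastry board

## Robot

A 7-joint arm with a two-finger parallel gripper is mounted at the origin on a cart in front of the work surface, level with it; the furniture and walls round the work are solid. World frame = base frame: x ahead of the robot, y to its left, z up, the work surface at z = 0. Lengths are in m, angles in rad, forces in N, time in s.
With the tool pointing down it reaches from about 0.4 to 0.85 m from the base axis. Payload 4.5 kg.
Tool frame: the origin (TCP) lies midway between the tips of the shut fingers; the grasp point (between the pads) lies 19 mm behind it; z points along the fingers, y is the line along which they close (so a half turn about z gives the same grasp; the last joint's range is limited). The gripper opens to 88 mm and grips with 3 to 60 N. Pads are 18 mm wide; open, the fingers measure 123 mm over their backs; the gripper's body (75 mm by 187 mm) begins 45 mm behind the grasp point.
Start: joints at [-1.307, 0.689, -0.195, 1.565, 0.157, 0.902, -0.215], TCP at [0.142, 0.609, 0.239] pointing down, gripper open.
Joint ranges: [-3.01, 3.01], [-0.46, 2.08], [-1.47, 1.51], [0.13, 2.56], [-1, 4.14], [0.04, 2.09], [-2.66, 2.66]. Speed limits (rad/s): [2.57, 2.57, 3.14, 3.14, 3.14, 3.14, 3.14].

## Interface

Orientations are given as a unit quaternion [x, y, z, w].
In Python, from plant import r, eyes, finish_job gives the robot as it stands. The module is installed in compiled form; this text tells all that it offers.
- The arm moves only by the tool move_arm, never from a script. Its argument "motion" is a list of rows, each a list of 7 numbers: the shift along the tool's x, y, z in mm, then the turn, a rotation vector about the tool's x, y, z in degrees, then the closure, from 0 (fully open) to 1 (shut). A call has 1 to 5 rows; each row is the pose to reach, as a shift and turn from the pose commanded when the call began, along the tool's axes at that moment; what a row does not reach only later rows make up. A row lasts 1/8 s, in which the tool goes at most 62.5 mm and 10.7 degrees, less where a joint would pass 70% of its speed; a pose out of reach is approached as far as the arm can. A call with a gripper value outside its range is refused whole. The fingers move at their own pace and stop on an object; "newtons" is the grip in N (left out, the last holds). Time passes only in rows, so rows that repeat a pose let the fingers close. It gives the time, the measured TCP pose, the force, the opening and the grip force at its end, in the units of the state.
- r.get_state(): the state, without advancing time (a new reading comes with each control period).
- eyes.snapshot(name): name is "scene" or "top"; returns a dict with "frame" (384x512x3 uint8, red, green, blue), "z_map" (384x512 float32, m along the optical axis (not along the pixel's ray), 0 where there is no reading), "intrinsics" (3x3 intrinsics, pixels), "world_to_cam" (4x4, takes a point from world to camera coordinates). Camera axes: x right, y down, z forward; pixel columns grow to the right and rows downward; lengths in m; the calibration is good to about 2 mm. A picture is of the moment at which its call begins.
- finish_job(): hands the job in; it is judged then, once.
The state is a dict: "clock": time; "q": joint angles; "qd": joint speeds; "joint_torque": joint torques, N m; "tool_pos": TCP position; "eef_rot": TCP orientation; "contact_force": force on the tool from outside, world axes, zero at the start; "moment": the same for the moment, N m; "opening": opening from 0.0 (shut) to 1.0 (fully open); "finger_force": force on a finger pad.
Only numpy, scipy, OpenCV 4.12 (cv2) and the standard library are available. Lean on these libraries where they do the work, as an engineer would, in place of code of your own. Each camera call takes 0.05 s, during which the arm holds its last target. There are 200 camera calls.

## Task

Park the rolling pin: roll it across the pastry board with your fingertips on top of it, until it drops into the parking groove along one edge of the board and lies there still, down in the groove along its whole length. Only roll it: do not pinch it or lift it, do not push it from below its middle, and do not let it run past the groove. Leave the mug, the spice jar and the tin where they stand.

Things in the scene. Friction and masses are not known exactly. Their poses are not given: they have to be found in the camera images.
- rolling_pin: Small smooth wooden rolling pin, 0.17 to 0.35 kg, 256 mm long: barrel 44 mm thick (radius 22), 150 mm long, a thinner handle at each end. Origin: middle of its axis; own y along the pin, x and z turn as it rolls. Starts on the board 80 to 130 mm short of the groove, up to 0.14 rad out of line. Rolls easily, stays where it stops: let go at 0.1 m/s it coasts about 20 mm, at 0.2 m/s about 70 mm.
- groove (a point): Middle of the board's parking groove, level with the board's top face. x points across it to the board's nearest edge (35 mm away), away from the pin, y along it, z up. A straight smooth V over the board's whole width, 30 mm wide, 9 mm deep, sides sloping 30 degrees: the pin slides down and squares itself up; it then lies over the middle line, axis 17 mm above the top face (on the flat 22).
- pastry_board: Pale polished marble pastry board, 240 mm deep (x), 220 mm wide (y), 22 mm thick, flat on the worktop; heavy, does not slip. Origin on its underside, mid-width, 125 mm from the edge beside the groove (x points there) and 115 mm from the opposite one; z up. It may be turned up to 0.75 rad. The groove's middle line is at x = +90 mm.
- mug: White mug, 88 mm high, 84 mm wide, standing loose on the worktop to the far left of the board; not to be disturbed. Origin at the centre of its foot.
- spice_jar: Small glass spice jar with a screw cap, 45 mm wide, 106 mm high, standing loose left of the board; not to be disturbed. Origin at the centre of its foot.
- tin: Short food tin, 75 mm wide, 58 mm high, standing loose behind the board; not to be disturbed. Origin at the centre of its foot.

How it is judged:
By the outcome, as a careful person would: the job done as asked, in the order asked, and still so for the second after the job is handed in, with the robot touching nothing.
It also fails if it takes over 32 s, if anything falls off the work surface, if the arm or the gripper's body presses on something with over 40 N, if the wrist force passes 120 N, or if a joint passes its speed limit or range.

## Working session

There is one attempt and no reset: what is moved stays moved. The work goes in short steps, Python scripts to look and compute and a tool call to move; the robot and the scene stay as the last step left them, time stands still between calls to the robot, and variables do not carry over. Pictures are saved under pics/ and viewed, at most 10 in all, crops included, and the job is handed in when it is done.

Besides the shell and the picture viewer there is one more tool, called after "Emit:" by a JSON object that holds its "api" and its "payload". move_arm: Moves the arm, as the interface text tells. Its arguments: {"type":"object","properties":{"motion":{"type":"array","items":{"type":"array","items":{"type":"number"}}},"newtons":{"type":"number"}},"required":["motion"]}

```bash
mkdir -p pics; python3 - <<'E'
from plant import r, eyes
import cv2,numpy as np,pickle
s=r.get_state();print({k:np.round(v,3) for k,v in s.items()})
for n in("scene","top"):
    d=eyes.snapshot(n);pickle.dump(d,open(n+'.pkl','wb'));cv2.imwrite(f'pics/{n}0.png',d['frame'][:,:,::-1])
    print(n,np.round(d['intrinsics'],1).tolist(),np.round(d['world_to_cam'],3).tolist())
E
```

```text
{'clock': np.float64(0.0), 'q': array([-1.307,  0.69 , -0.194,  1.566,  0.157,  0.903, -0.215]), 'qd': array([-0.   , -0.001, -0.001, -0.   ,  0.   ,  0.   ,  0.001]), 'joint_torque': array([ 0.0000e+00, -5.2757e+01, -1.2670e+00, -1.5343e+01, -5.3000e-02,
        7.0000e-03,  0.0000e+00]), 'tool_pos': array([0.142, 0.608, 0.238]), 'eef_rot': array([ 0.115,  0.993, -0.001, -0.   ]), 'contact_force': array([-0.323,  0.479,  0.757]), 'moment': array([ 0.006, -0.034,  0.018]), 'finger_force': np.float64(0.0), 'opening': np.float64(1.001)}
scene [[386.5, 0.0, 259.0], [0.0, 386.5, 190.2], [0.0, 0.0, 1.0]] [[0.839, -0.543, 0.015, -0.501], [-0.351, -0.562, -0.749, 0.303], [0.415, 0.623, -0.663, 0.625], [0.0, 0.0, 0.0, 1.0]]
top [[375.4, 0.0, 258.7], [0.0, 375.4, 188.1], [0.0, 0.0, 1.0]] [[0.001, -1.0, -0.011, 0.039], [-0.987, 0.001, -0.163, 0.61], [0.163, 0.011, -0.987, 0.822], [0.0, 0.0, 0.0, 1.0]]
```

View pics/top0.png

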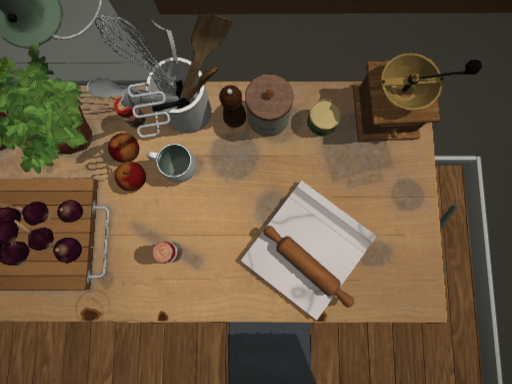

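View pics/scene0.png

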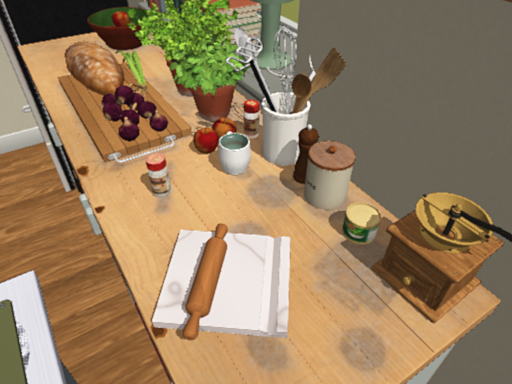

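The top view shows the board as a turned white square, with corners near (303,184), (374,238), (318,317) and (243,260). The groove runs along its upper-right edge and the pin goes from (268,232) to (349,302). The mug is at (174,162), the jar at (166,252) and the tin at (324,117).

```bash
cat > h.py <<'E'
import cv2,numpy as np
from scipy.spatial.transform import Rotation as R
def ray(d,uv,z):
    K,T=d['intrinsics'],d['world_to_cam'];Rm,t=T[:3,:3],T[:3,3]
    uv=np.atleast_2d(uv).astype(float)
    v=(np.linalg.inv(K)@np.c_[uv,np.ones(len(uv))].T).T@Rm
    c=-Rm.T@t
    return c+v*((z-c[2])/v[:,2])[:,None]
def big(m):
    c,_=cv2.findContours(m.astype(np.uint8),cv2.RETR_EXTERNAL,cv2.CHAIN_APPROX_NONE)
    return max(c,key=cv2.contourArea)
def masks(d,roi):
    hsv=cv2.cvtColor(d['frame'],cv2.COLOR_RGB2HSV);h,s,v=[hsv[:,:,i].astype(int) for i in range(3)]
    x0,y0,x1,y1=roi;q=np.zeros(h.shape,bool);q[y0:y1,x0:x1]=1
    return (s<50)&(v>120)&q,(s>130)&(h<18)&(v>40)&q
E
python3 - <<'E'
from h import *;import pickle
for n,roi in(("top",(235,178,380,322)),("scene",(150,222,300,340))):
    d=pickle.load(open(n+'.pkl','rb'));w,b=masks(d,roi)
    k=np.ones((5,5),np.uint8)
    hull=cv2.convexHull(big(w))
    W=ray(d,hull[:,0],.022)[:,:2]
    rc=cv2.minAreaRect(W.astype(np.float32)*1000);print(n,'board mm',np.round(rc[0],1),np.round(rc[1],1),rc[2],np.round(cv2.boxPoints(rc)).tolist())
    m=cv2.morphologyEx(b.astype(np.uint8),cv2.MORPH_OPEN,np.ones((3,3),np.uint8))
    c=big(m);P=ray(d,c[:,0],.044)[:,:2]
    r2=cv2.minAreaRect(P.astype(np.float32)*1000);print('pin',np.round(r2[0],1),np.round(r2[1],1),r2[2])
    o=d['frame'][:,:,::-1].copy();cv2.drawContours(o,[hull],-1,(0,0,255),1);cv2.drawContours(o,[c],-1,(0,255,0),1)
    x0,y0,x1,y1=roi;cv2.imwrite(f'pics/o_{n}.png',cv2.resize(o[y0:y1,x0:x1],None,fx=2.7,fy=2.7))
a=cv2.imread('pics/o_top.png');b=cv2.imread('pics/o_scene.png');H=max(a.shape[0],b.shape[0])
p=lambda i:np.pad(i,((0,H-i.shape[0]),(0,0),(0,0)));cv2.imwrite('pics/o1.png',np.hstack([p(a),p(b)]))
E
```

```text
top board mm [ 512.4 -107.2] [219.5 140.1] 52.432373046875 [[390.0, -151.0], [501.0, -237.0], [635.0, -63.0], [524.0, 23.0]]
pin [432.6 -73.3] [256.2  41. ] 48.589168548583984
scene board mm [ 503.  -108.7] [232.1 155.2] 51.56985855102539 [[370.0, -151.0], [492.0, -248.0], [636.0, -66.0], [514.0, 30.0]]
pin [434.4 -70.4] [265.6  42.7] 48.421539306640625
```

View pics/o1.png

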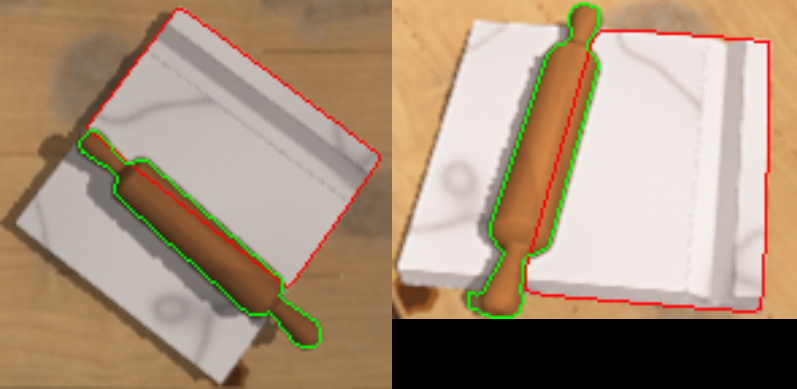

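The outlines fit well in the top view. The groove's middle is at about (540,-129) mm, with its outward normal at -37.6°. The pin is at (433,-73) mm with its axis at 48.6°, 119 mm short of the groove and 0.067 rad out of line. I'm setting out now.

Emit:
{"api": "move_arm", "payload": {"motion": [[-50,-32,0,0,0,5.6,0],[-100,-64,0,0,0,11.2,0],[-150,-96,0,0,0,16.8,0],[-200,-127,0,0,0,22.4,0],[-250,-159,0,0,0,28.2,0]]}}

```text
clock: 0.72
tool_pos: [0.3507, 0.3953, 0.2386]
eef_rot: [0.355, 0.935, -0.0, -0.0]
contact_force: [1.1, -0.1, -1.5]
opening: 0.999
finger_force: 0.0
```

```bash
cat >> h.py <<'E'
def rel(s,tgt,yaw):  # tgt mm world, yaw of tool y in deg
    Rm=R.from_quat(s['eef_rot']);c,si=np.cos(np.radians(yaw)),np.sin(np.radians(yaw))
    G=R.from_matrix(np.array([[-si,c,0],[c,si,0],[0,0,-1.]]))
    return np.round(Rm.inv().apply(np.array(tgt)-s['tool_pos']*1000),1),np.round(np.degrees((Rm.inv()*G).as_rotvec()),1)
E
python3 - <<'E'
from h import *;from plant import r
s=r.get_state();print(s['clock'],s['tool_pos'],s['q'].round(2),s['contact_force'])
print(rel(s,[424,-65,130],48.6))
E
```

```text
0.725 [0.35066384 0.39528348 0.23856968] [-0.88  0.56 -0.09  1.86  0.07  0.72 -0.16] [ 1.08703696 -0.13512117 -1.50778899]
(array([-360.2, -295.8,  108.6]), array([-0. ,  0. , -0.1]))
```

Emit:
{"api": "move_arm", "payload": {"motion": [[-45,-37,0,0,0,0,0],[-90,-74,0,0,0,0,0],[-135,-111,0,0,0,0,0],[-180,-148,0,0,0,0,0],[-225,-185,20,0,0,0,0]]}}

```text
clock: 1.35
tool_pos: [0.3973, 0.108, 0.2193]
eef_rot: [0.353, 0.936, 0.001, 0.001]
contact_force: [1.6, -1.0, -0.1]
opening: 0.999
finger_force: 0.0
```

Emit:
{"api": "move_arm", "payload": {"motion": [[-45,-37,30,0,0,0,0],[-90,-74,60,0,0,0,0],[-135,-111,90,0,0,0,0],[-135,-111,100,0,0,0,0],[-135,-111,100,0,0,0,0]]}}

```text
clock: 1.98
tool_pos: [0.4236, -0.0631, 0.1179]
eef_rot: [0.354, 0.935, -0.0, -0.001]
contact_force: [-0.0, -0.1, -0.3]
opening: 0.999
finger_force: 0.0
```

```bash
cat >> h.py <<'E'
nrm=np.array([.793,-.610]);al=np.array([.610,.793]);G0=np.array([540.2,-128.7])
def report(tag=None):
    from plant import r,eyes
    s=r.get_state();print(round(s['clock'],2),(s['tool_pos']*1000).round(1),s['contact_force'].round(1),'q',s['q'].round(2))
    d=eyes.snapshot('top');_,b=masks(d,(235,178,400,322))
    m=cv2.morphologyEx(b.astype(np.uint8),cv2.MORPH_OPEN,np.ones((3,3),np.uint8))
    P=ray(d,big(m)[:,0],.044)[:,:2].astype(np.float32)*1000
    rc=cv2.minAreaRect(P);a=np.array(rc[0])-G0
    print('pin',np.round(rc,1) if 0 else (np.round(rc[0],1),np.round(rc[1],1),round(rc[2],1)),'short',round(-a@nrm,1),'along',round(a@al,1),'tool-pin along n',round(float((s['tool_pos'][:2]*1000-rc[0])@nrm),1))
    if tag: cv2.imwrite(f'pics/{tag}.png',d['frame'][:,:,::-1])
    return s,d,rc
E
python3 - <<'E'
from h import *
s,d,rc=report('t1');print(rel(s,[424,-65,70],48.6))
E
```

```text
1.98 [423.6 -63.1 117.9] [-0.  -0.1 -0.3] q [ 0.1   0.69 -0.09  2.25  0.26  0.22  0.62]
pin (array([506.3,  11.6]), array([30.7, 21.1]), 45.0) short 112.5 along 90.6 tool-pin along n -20.0
(array([-1.6, -1.1, 47.9]), array([-0.1, -0.1, -0. ]))
```

View pics/t1.png

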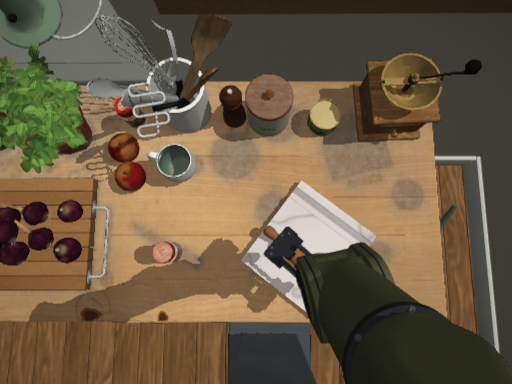

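The arm hides the pin in the top view, showing only the left handle near (270,233). I'll use the scene camera for tracking and descend now.

Emit:
{"api": "move_arm", "payload": {"motion": [[-7,0,20,0,0,0,0],[-7,0,40,0,0,0,0],[-7,0,50,0,0,0,0],[-7,0,52,0,0,0,0]]}}

```text
clock: 2.52
tool_pos: [0.4294, -0.0665, 0.0668]
eef_rot: [0.352, 0.936, 0.0, -0.0]
contact_force: [-0.6, -0.4, 0.1]
opening: 1.001
finger_force: 0.0
```

```bash
python3 - <<'E'
from h import *
from plant import r,eyes
d=eyes.snapshot('scene');cv2.imwrite('pics/s1.png',d['frame'][:,:,::-1])
s=r.get_state();print(s['tool_pos'],s['contact_force'])
E
```

```text
[ 0.42948087 -0.06687168  0.06688946] [ 0.1570417  -0.42416469 -0.33695077]
```

View pics/s1.png

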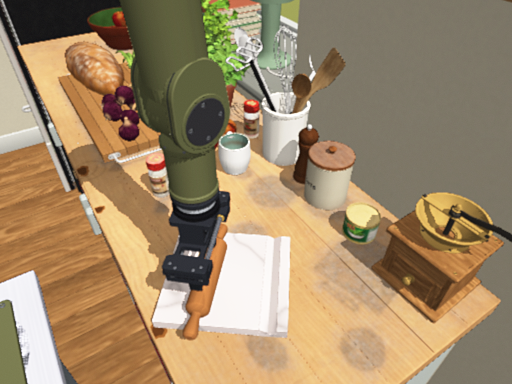

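The scene view shows both pin ends, the near knob at (190,327) and the far knob at (222,230), with the fingers over the barrel. Next is a light press and a first short stroke.

Emit:
{"api": "move_arm", "payload": {"motion": [[0,0,3,0,0,0,0],[-6,0,3,0,0,0,0],[-14,0,3,0,0,0,0]]}}

```text
clock: 2.95
tool_pos: [0.4412, -0.0774, 0.0662]
eef_rot: [0.353, 0.936, 0.0, 0.002]
contact_force: [-0.3, 1.0, 22.4]
opening: 0.999
finger_force: 11.0
```

```bash
cat >> h.py <<'E'
def ends(d):
    _,b=masks(d,(150,215,300,345))
    m=cv2.morphologyEx(b.astype(np.uint8),cv2.MORPH_OPEN,np.ones((3,3),np.uint8));ys,xs=np.nonzero(m)
    # drop wood of the worktop: keep components touching the pin colour, size>30
    n,l,st,_=cv2.connectedComponentsWithStats(m);k=[i for i in range(1,n) if st[i,4]>25]
    q=np.isin(l,k);ys,xs=np.nonzero(q);t=ys<ys.min()+8;u=ys>ys.max()-8
    return ray(d,[[xs[t].mean(),ys[t].mean()],[xs[u].mean(),ys[u].mean()]],.044)[:,:2]*1000,[st[i].tolist() for i in k]
def track():
    import pickle
    from plant import r,eyes
    e0,_=ends(pickle.load(open('scene.pkl','rb')));d=eyes.snapshot('scene');e,st=ends(d)
    s=r.get_state();sh=e-e0;c=np.array([432.6,-73.3])+sh.mean(0);a=c-G0
    print(round(s['clock'],2),'tcp',(s['tool_pos']*1000).round(1),'F',s['contact_force'].round(1))
    print('end shifts n',(sh@nrm).round(1),'al',(sh@al).round(1),'short',(-a@nrm).round(1),'along',(a@al).round(1),
      'tool ahead',((s['tool_pos'][:2]*1000-c)@nrm).round(1),'tool along',((s['tool_pos'][:2]*1000-c)@al).round(1))
    return s,d,c
E
python3 -c "
from h import *
track()"
```

```text
3.0 tcp [442.3 -78.4  66.1] F [-0.4 -0.6 20.8]
end shifts n [-175.6  -16.5] al [-47.3   4.9] short 215.2 along -42.9 tool ahead 106.8 tool along 23.1
```

```bash
python3 - <<'E'
from h import *;import pickle
from plant import eyes
d0=pickle.load(open('scene.pkl','rb'));d=eyes.snapshot('scene');pickle.dump(d,open('s2.pkl','wb'))
o=[]
for x in(d0,d):
    h=cv2.cvtColor(x['frame'],cv2.COLOR_RGB2HSV)
    print([h[v,u].tolist() for u,v in((190,327),(195,322),(221,231),(205,290),(200,300),(230,222),(160,331),(250,345))])
    _,e=ends(x);print(e)
    c=x['frame'][215:345,150:300,::-1].copy();_,b=masks(x,(150,215,300,345));c2=c.copy();c2[b[215:345,150:300]]=(0,255,0);o.append(np.vstack([c,c2]))
cv2.imwrite('pics/c2.png',cv2.resize(np.hstack(o),None,fx=2.2,fy=2.2))
E
```

```text
[[13, 170, 180], [13, 170, 183], [13, 170, 196], [14, 172, 199], [13, 168, 191], [16, 118, 222], [12, 188, 95], [14, 92, 161]]
[[292, 219, 8, 11, 40], [178, 223, 49, 118, 2231], [290, 267, 10, 18, 114], [150, 324, 18, 20, 205], [289, 326, 10, 10, 45], [216, 333, 11, 12, 65]]
[[12, 154, 124], [14, 170, 180], [107, 43, 42], [108, 85, 30], [13, 166, 204], [15, 35, 117], [12, 187, 113], [15, 89, 186]]
[[163, 229, 14, 13, 67], [220, 242, 11, 26, 157], [187, 287, 33, 54, 934], [150, 325, 18, 14, 159]]
```

View pics/c2.png

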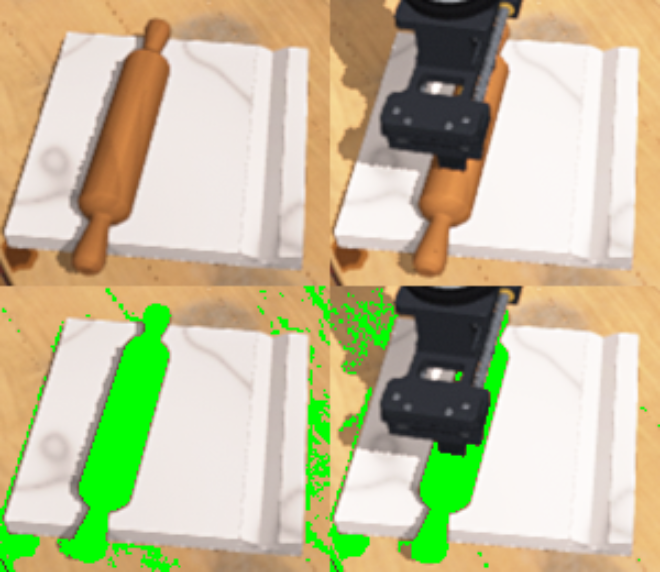

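The pin's right silhouette against the white marble stays visible, so I'll track that edge.

```bash
cat >> h.py <<'E'
def edge(d):
    w,b=masks(d,(150,225,300,335));p=[]
    for v in range(228,330):
        us=np.nonzero(b[v,:-4]&(w[v,3:-1]|w[v,4:]))[0]
        if len(us): p.append((us.max()+.5,v))
    X=ray(d,p,.044)[:,:2]*1000-G0;n,l=X@nrm,X@al
    k=(l>-90)&(l<45);n,l=n[k],l[k]
    for _ in range(6):
        f=np.polyfit(l+22,n,1);e=n-np.polyval(f,l+22);k=np.abs(e)<max(2.,1.5*np.median(np.abs(e)));n,l=n[k],l[k]
    return f,len(n),(l.min(),l.max())
def track():
    import pickle
    from plant import r,eyes
    f0,*_=edge(pickle.load(open('scene.pkl','rb')));d=eyes.snapshot('scene');f,k,sp=edge(d)
    s=r.get_state();m=f[1]-f0[1];t=s['tool_pos'][:2]*1000-G0
    print(round(s['clock'],2),'tcp',(s['tool_pos']*1000).round(1),'F',s['contact_force'].round(1))
    print('moved',m.round(1),'short',(119.1-m).round(1),'turn deg',np.degrees(f-f0)[0].round(1),'slope0',f0[0].round(3),'npts',k,np.round(sp),
      'tool ahead of pin',(t@nrm+119.1-m).round(1),'tool along',(t@al).round(1))
    return s,d
E
python3 -c "
from h import *
track()"
```

```text
3.1 tcp [441.8 -77.9  66.1] F [ 0.8  0.4 22.6]
moved 8.2 short 110.9 turn deg -0.0 slope0 0.066 npts 59 [-88.  44.] tool ahead of pin 1.9 tool along -19.7
```

Rolling without slip: the tool moved 16 mm and the pin 8 mm. I'll continue this stroke, then lift off and look.

Emit:
{"api": "move_arm", "payload": {"motion": [[-10,0,1,0,0,0,0],[-22,0,-8,0,0,0,0],[-12,0,-12,0,0,0,0],[0,0,-12,0,0,0,0]]}}

```text
clock: 3.6
tool_pos: [0.4388, -0.0762, 0.076]
eef_rot: [0.353, 0.936, 0.0, -0.0]
contact_force: [-0.8, -0.1, 0.2]
opening: 1.001
finger_force: 0.0
```

```bash
python3 -c "
from h import *
track()"
```

```text
3.65 tcp [436.6 -74.7  75.7] F [-1.9  0.5 -0.3]
moved 20.2 short 98.9 turn deg 0.0 slope0 0.066 npts 59 [-89.  43.] tool ahead of pin -16.2 tool along -20.4
```

Emit:
{"api": "move_arm", "payload": {"motion": [[-8,0,7,0,0,0,0],[-8,0,11.5,0,0,0,0],[-20,0,11.5,0,0,0,0],[-34,0,11.5,0,0,0,0],[-46,0,2,0,0,0,0]]}}

```text
clock: 4.28
tool_pos: [0.4753, -0.1084, 0.0735]
eef_rot: [0.353, 0.935, -0.0, 0.0]
contact_force: [-0.7, -0.5, -0.3]
opening: 1.0
finger_force: 0.0
```

Emit:
{"api": "move_arm", "payload": {"motion": [[0,0,-4,0,0,0,0],[0,0,-4,0,0,0,0]]}}

```text
clock: 4.53
tool_pos: [0.4739, -0.1073, 0.0773]
eef_rot: [0.353, 0.936, 0.0, -0.0]
contact_force: [0.3, 0.4, 0.2]
opening: 1.002
finger_force: 0.0
```

```bash
python3 -c "
from h import *
track()"
```

```text
4.58 tcp [ 473.7 -107.1   77.2] F [0.3 0.  0.7]
moved -60.1 short 179.2 turn deg -105.5 slope0 0.066 npts 5 [-79.   4.] tool ahead of pin 113.3 tool along -23.4
```

Emit:
{"api": "move_arm", "payload": {"motion": [[15,0,-2,0,0,0,0],[26,0,-2,0,0,0,0],[26,0,-2,0,0,0,0]]}}

```text
clock: 4.95
tool_pos: [0.4538, -0.0894, 0.0794]
eef_rot: [0.352, 0.936, -0.0, -0.001]
contact_force: [-0.2, 1.4, 1.0]
opening: 1.0
finger_force: 0.0
```

```bash
python3 -c "
from h import *
s,d=track()
f,k,sp=edge(d);print(f)"
```

```text
5.0 tcp [454.6 -89.9  79.5] F [ 1.1  0.  -0.3]
moved 42.9 short 76.2 turn deg 0.0 slope0 0.066 npts 59 [-89.  43.] tool ahead of pin -15.3 tool along -21.4
[  0.0669484  -55.61117931]
```

Each stroke now advances the pin about 23 mm, with no turning. I'll repeat it.

Emit:
{"api": "move_arm", "payload": {"motion": [[-8,0,10,0,0,0,0],[-8,0,15,0,0,0,0],[-20,0,15,0,0,0,0],[-34,0,15,0,0,0,0],[-46,0,5,0,0,0,0]]}}

```text
clock: 5.62
tool_pos: [0.4902, -0.1217, 0.0745]
eef_rot: [0.354, 0.935, -0.0, 0.0]
contact_force: [-0.9, 0.5, -1.2]
opening: 1.001
finger_force: 0.0
```

Emit:
{"api": "move_arm", "payload": {"motion": [[0,0,-5,0,0,0,0],[12,0,-5,0,0,0,0],[24,0,-5,0,0,0,0],[24,0,-5,0,0,0,0]]}}

```text
clock: 6.12
tool_pos: [0.4696, -0.1033, 0.0794]
eef_rot: [0.352, 0.936, -0.0, -0.001]
contact_force: [-0.0, -0.2, -0.0]
opening: 1.001
finger_force: 0.0
```

```bash
python3 -c "
from h import *
s,d=track()"
```

```text
6.17 tcp [ 470.5 -104.    79.4] F [-0.2 -0.6  0.2]
moved 64.9 short 54.2 turn deg 0.0 slope0 0.066 npts 60 [-89.  45.] tool ahead of pin -16.2 tool along -22.9
```

Emit:
{"api": "move_arm", "payload": {"motion": [[-9,0,10,0,0,0,0],[-9,0,15,0,0,0,0],[-21,0,15,0,0,0,0],[-35,0,15,0,0,0,0],[-47,0,5,0,0,0,0]]}}

```text
clock: 6.8
tool_pos: [0.5073, -0.1369, 0.0744]
eef_rot: [0.354, 0.935, -0.0, 0.0]
contact_force: [0.2, 0.0, -0.0]
opening: 1.004
finger_force: 0.0
```

Emit:
{"api": "move_arm", "payload": {"motion": [[0,0,-5,0,0,0,0],[12,0,-5,0,0,0,0],[24,0,-5,0,0,0,0],[24,0,-5,0,0,0,0]]}}

```text
clock: 7.3
tool_pos: [0.4869, -0.1184, 0.0793]
eef_rot: [0.352, 0.936, -0.0, -0.001]
contact_force: [1.5, -0.6, 0.5]
opening: 1.002
finger_force: 0.0
```

```bash
python3 -c "
from h import *
s,d=track()"
```

```text
7.35 tcp [ 487.8 -119.1   79.5] F [ 0.5  0.1 -0.8]
moved 86.6 short 32.5 turn deg -0.2 slope0 0.066 npts 60 [-89.  44.] tool ahead of pin -14.9 tool along -24.4
```

Emit:
{"api": "move_arm", "payload": {"motion": [[-8,0,10,0,0,0,0],[-8,0,15,0,0,0,0],[-20,0,15,0,0,0,0],[-34,0,15,0,0,0,0],[-46,0,3,0,0,0,0]]}}

```text
clock: 7.98
tool_pos: [0.5237, -0.1514, 0.0763]
eef_rot: [0.354, 0.935, -0.0, -0.0]
contact_force: [0.4, -0.3, 0.3]
opening: 0.999
finger_force: 0.0
```

Emit:
{"api": "move_arm", "payload": {"motion": [[0,0,-7,0,0,0,0],[12,0,-7,0,0,0,0],[24,0,-7,0,0,0,0],[24,0,-7,0,0,0,0]]}}

```text
clock: 8.48
tool_pos: [0.5034, -0.133, 0.0833]
eef_rot: [0.352, 0.936, -0.0, -0.001]
contact_force: [0.2, 0.1, -0.2]
opening: 0.997
finger_force: 0.0
```

```bash
python3 -c "
from h import *
s,d=track();cv2.imwrite('pics/s5.png',d['frame'][200:345,100:320,::-1].repeat(3,0).repeat(3,1))"
```

```text
8.53 tcp [ 504.4 -133.7   83.4] F [0.1 0.3 0.2]
moved 119.1 short 0.0 turn deg -4.2 slope0 0.066 npts 61 [-89.  44.] tool ahead of pin -25.4 tool along -25.8
```

View pics/s5.png

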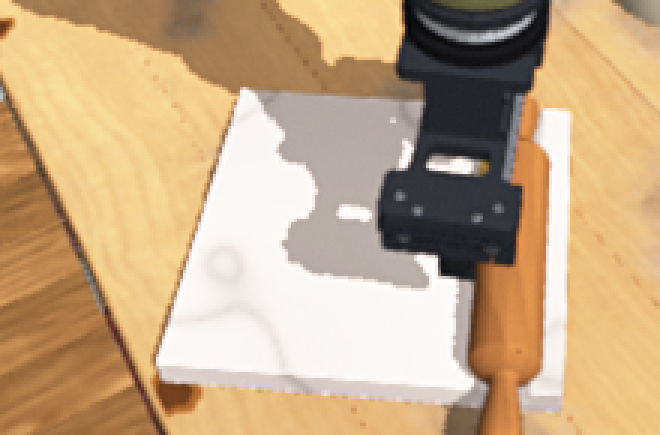

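The pin lies in the groove, parallel to the board edge, with its barrel at about x=505, y=140–385 in the crop. I'll retract and check that it is still.

Emit:
{"api": "move_arm", "payload": {"motion": [[10,0,-30,0,0,0,0],[30,0,-80,0,0,0,0],[50,0,-130,0,0,0,0],[50,0,-140,0,0,0,0],[50,0,-140,0,0,0,0]]}}

```text
clock: 9.15
tool_pos: [0.4683, -0.102, 0.2238]
eef_rot: [0.353, 0.935, 0.0, 0.001]
contact_force: [1.0, 0.4, 0.1]
opening: 1.002
finger_force: 0.0
```

```bash
python3 -c "
from h import *
for i in range(3): s,d=track()
z=d['z_map'];cv2.imwrite('pics/s6.png',d['frame'][:,:,::-1])"
```

```text
9.2 tcp [ 467.8 -102.1  223. ] F [ 0.  -0.3 -1. ]
moved 119.2 short -0.1 turn deg -4.0 slope0 0.066 npts 61 [-89.  44.] tool ahead of pin -73.8 tool along -23.1
9.25 tcp [ 467.4 -102.   222.5] F [ 1.   0.7 -0.7]
moved 119.2 short -0.1 turn deg -4.0 slope0 0.066 npts 61 [-89.  44.] tool ahead of pin -74.1 tool along -23.2
9.3 tcp [ 467.2 -102.   222.2] F [-0.   0.3 -0.4]
moved 119.2 short -0.1 turn deg -4.0 slope0 0.066 npts 61 [-89.  44.] tool ahead of pin -74.3 tool along -23.3
```

View pics/s6.png

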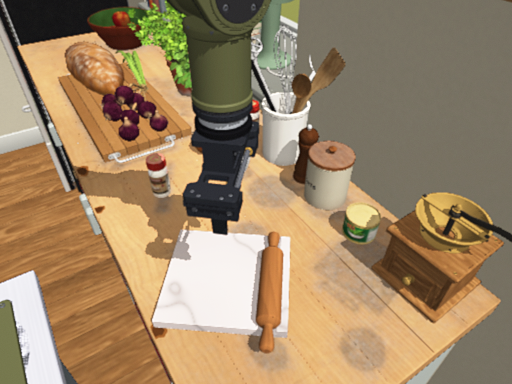

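The pin lies still and square in the groove, running from (273,237) to (266,345). The jar at (158,175) and the tin at (361,222) are where they were. The arm hides the mug in this view, but it never came near it.

```bash
python3 -c "
from plant import finish_job
print(finish_job())"
```

```text
the job is handed in; nothing more can be done
None
```

The rolling pin is parked: it lies still and square along the whole groove, rolled there by fingertip strokes on top in about 9 s, and the job is handed in; jar and tin look unmoved, and the mug was hidden in the last picture but the arm never went near it.

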